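Lock the orange-based lamp in its dock

TASK

Three lamp docks stand on the spectrometer bench; lock the lamp with the orange base by turning the black bar knob on its dock clockwise until it clicks past its detent and stays against its far stop. Leave the knobs of the other two docks, the one with the white-based lamp and the empty one, unlocked as they are, and let go at the end.

Things in the scene. Friction and masses are not known exactly. Their poses are not given: they have to be found in the camera images.
- lock_orange (a joint): black bar knob on the dock holding the glass lamp with the orange base. 0 at its unlocked stop, grows as it turns clockwise seen from above (rad); starts at 0 to 0.1. A spring detent resists, with friction up to 0.11 N m, until its crest at 0.75; let go before that it springs back. Past the crest it snaps on by itself to the locked stop at 1.2 and stays there.
- lock_orange_grip (a point): point on that knob's vertical axis, 78 mm above the bench, 8 mm below the knob's top; turns with it: x along the grip bar, z up. Bar 48 mm long (x), 14 thick (y), 32 tall. All else on the dock lies 24 mm or more below this point: a grey 50 mm disc with a steel tongue reaching 56 mm, and the lamp lying beside, axis 55 mm away, on a fixed 140 x 120 mm plate.
- lock_white (a joint): black bar knob on the dock with the white-based lamp. Reads 0 at its unlocked stop and grows as the knob turns clockwise seen from above (rad); starts between 0 and 0.1 (unlocked); same make and sizes, to be left unlocked.
- lock_empty (a joint): black bar knob on the dock that holds no lamp. Reads 0 at its unlocked stop and grows as the knob turns clockwise seen from above (rad); starts between 0 and 0.1 (unlocked); same make and sizes, to be left unlocked.
Things that resemble listed ones, but are neither listed nor needed, are in the scene too. What is shaped like the part that bears lock_empty but yellow is not meant.

How it is judged (in metres and radians):
At the end, for the whole second after the job is handed in: The knob of the orange-based lamp's dock is at rest past its detent, at 1.05 rad or more (its stop is at 1.2), and the knobs of the other two docks are still unlocked, below 0.4 rad (value of joint lock_orange above 1.05 rad and velocity of joint lock_orange between -0.1 and 0.1 rad/s and value of joint each of lock_white, lock_empty below 0.4 rad); the robot touches nothing.
It fails at once if the knob of another dock is turned beyond 0.45 rad (value of joint any of lock_white, lock_empty above 0.45 rad).
It also fails if it takes over 32 s, if anything falls off the work surface, if the arm or the gripper's body presses on something with over 40 N, if the wrist force passes 120 N, or if a joint passes its speed limit or range.

ROBOT

A 6-joint arm with a two-finger parallel gripper is mounted at the origin on the work surface. World frame = base frame: x ahead of the robot, y to its left, z up, the work surface at z = 0. Lengths are in mm, angles in rad, forces in N, time in s.
With the tool pointing down it reaches from about 350 to 775 mm from the base axis. Payload 7.3 kg.
Tool frame: the origin (TCP) lies midway between the tips of the shut fingers; the grasp point (between the pads) lies 19 mm behind it; z points along the fingers, y is the line along which they close (so a half turn about z gives the same grasp; the last joint's range is limited). The gripper opens to 92 mm and grips with 3 to 60 N. Pads are 19 mm wide; open, the fingers measure 130 mm over their backs; the gripper's body (75 mm by 190 mm) begins 47 mm behind the grasp point.
Start: joints at [0.956, 0.342, 1.524, -0, 1.275, -0.146], TCP at [237.193, 468.385, 226.741] pointing down, gripper open.
Joint ranges: [-2.53, 2.53], [-0.77, 2.02], [0.04, 2.7], [-1, 4.14], [0.28, 2.66], [-3.11, 3.11]. Speed limits (rad/s): [2.57, 2.57, 3.14, 3.14, 3.14, 3.14].

INTERFACE

Orientations are given as [roll, pitch, yaw] about the fixed x, y, z axes, in that order (R = Rz(yaw) Ry(pitch) Rx(roll)).
In Python, from plant import get_obs, capture, camera_model, close_job, search_frame, regions_of, pinpoint gives the robot as it stands. The module is installed in compiled form; this text tells all that it offers.
- The arm moves only by the shell command python3 -m pendant 'ROWS'. ROWS is JSON, one flat list of numbers, 7 for each row, row after row: the shift along the tool's x, y, z in units of 30 mm (1.0 is 30 mm), then the turn, a rotation vector about the tool's x, y, z in units of 4 degrees (1.0 is 4 degrees), then the closure, from -1 (fully open) to 1 (shut), so that 0 is half open. In form: [dx, dy, dz, wx, wy, wz, gripper, dx, dy, dz, wx, wy, wz, gripper, ...]. A call has 1 to 12 rows; each row shifts and turns the commanded pose from where the row before left it, along the tool's axes as they then stand; what a row does not reach is not made up. A row lasts 1/10 s, in which the tool goes at most 50 mm and 8.59 degrees, less where a joint would pass 70% of its speed; a pose out of reach is approached as far as the arm can. A call with a number of a shift or a turn outside -1 to 1 is refused whole. A call with a gripper value outside its range is refused whole. The fingers move at their own pace and stop on an object; the grip force is fixed at half the most. Time passes only in rows, so rows that do not move let the fingers close. It gives the time, the measured TCP pose, the force, the opening and the grip force at its end, in the units of the state.
- get_obs(): the state, without advancing time (a new reading comes with each control period).
- capture(name): name is "scene" or "top" or "wrist"; returns the picture (420x560x3 uint8, red, green, blue); there is no depth.
- camera_model(name): a dict with "fov_y" (degrees; the focal length in pixels is half the picture's height over the tangent of half this angle, whatever the lens; pixels are square), "cx", "cy" (the principal point, pixels), "pose" (4x4, takes a point from camera to world coordinates). Camera axes: x right, y up, looking along -z (the intrinsics and any distortion apply to the point x, -y, -z); pixel columns grow to the right and rows downward; lengths in mm; the calibration is good to about 2 mm. A picture is of the moment at which its call begins: read the wrist's pose just before it. camera_model takes no time and is no camera call; for the wrist camera it gives the pose at the moment of the call.
- close_job(): hands the job in; it is judged then, once.
Trained networks look in the newest picture that a camera, given by its name, has taken for a name from the list of things; names that differ only in an ending like _2 or _b are one class to them, and where a whole thing is asked for, a point or a joint stands for the part that bears it (a point fixed in the world has none). Each returns a list of dicts, best first, with "score" (0 to 1); they miss things now and then, are a little off and sometimes report something else, mostly with a low value. They report only what shows in the picture. A call takes as long as a camera call. They do not tell look-alikes from the thing itself.
- search_frame(camera, thing): "location" ([column, row] in pixels, amid what is visible of it).
- regions_of(camera, thing): "pixels" (420x560 bool, what is visible of it) and "location" ([column, row] in pixels, amid what is visible of it).
- pinpoint(camera, thing): "location" ([column, row] in pixels: a listed point, or the origin of a listed thing).
The state is a dict: "time": time; "joint_positions": joint angles; "dq": joint speeds; "tau": joint torques, N m; "tool_pos": TCP position; "tcp_rot": TCP orientation; "contact_force": force on the tool from outside, world axes, zero at the start; "moment": the same for the moment, N m; "grip_width": finger opening in mm; "finger_force": force on a finger pad.
Only numpy, scipy, OpenCV 4.12 (cv2) and the standard library are available. Lean on these libraries where they do the work, as an engineer would, in place of code of your own. Each camera call takes 0.05 s, during which the arm holds its last target. There are 200 camera calls.

## Working session

There is one attempt and no reset: what is moved stays moved. The work goes in short steps, Python scripts to look and compute and a shell command to move; the robot and the scene stay as the last step left them, time stands still between calls to the robot, and variables do not carry over. Pictures are saved under pics/ and viewed, at most 10 in all, crops included, and the job is handed in when it is done.

```bash
mkdir -p pics; cat > h.py <<'E'
import numpy as np,cv2
from plant import *
def ray(cam,px):
    m=camera_model(cam);f=210/np.tan(np.radians(m["fov_y"])/2)
    P=np.array(m["pose"]);d=np.array([(px[0]-m["cx"])/f,-(px[1]-m["cy"])/f,-1])
    return P[:3,3],P[:3,:3]@d
def onz(cam,px,z):
    o,d=ray(cam,px);return o+d*(z-o[2])/d[2]
def save(n,img):
    cv2.imwrite("pics/"+n,cv2.cvtColor(img,cv2.COLOR_RGB2BGR))
E
python3 - <<'E'
from h import *
np.set_printoptions(precision=1,suppress=True)
for c in("scene","top"):
    im=capture(c);save(c+".png",im);print(c,{k:v for k,v in camera_model(c).items()})
    for t in("lock_orange_grip",):
        for r in pinpoint(c,t):print(t,r["score"],np.array(r["location"]),onz(c,r["location"],78))
    for t in("lock_orange","lock_white","lock_empty"):
        for r in search_frame(c,t):print(t,r["score"],np.array(r["location"]),onz(c,r["location"],78))
o=get_obs();print(o["tool_pos"],o["tcp_rot"],o["time"])
E
```

```text
scene {'fov_y': 57.150418082127565, 'cx': 278.43673848950846, 'cy': 216.57432235933737, 'pose': array([[   0. ,   -0.6,    0.8, 1091.2],
       [   1. ,   -0. ,   -0. ,   23.1],
       [   0. ,    0.8,    0.6,  663.6],
       [   0. ,    0. ,    0. ,    1. ]])}
lock_orange_grip 0.69 [266.3 245.5] [486.2  17.8  78. ]
lock_orange 0.56 [269.2 253.6] [510.9  24.1  78. ]
lock_white 0.64 [140.6 276.7] [ 574.6 -231.1   78. ]
lock_empty 0.89 [398.  267.6] [552.  289.7  78. ]
lock_empty 0.52 [406.1 187.5] [267.6 384.9  78. ]
top {'fov_y': 52.04641221359526, 'cx': 285.18053894045613, 'cy': 209.12326057864556, 'pose': array([[  -0. ,    1. ,   -0.1,  364.1],
       [  -1. ,   -0. ,    0. ,   56.1],
       [   0. ,    0.1,    1. , 1004.9],
       [   0. ,    0. ,    0. ,    1. ]])}
lock_orange_grip 0.93 [300.1 172.7] [490.4  13.5  78. ]
lock_orange 0.91 [295.4 175.3] [484.9  23.8  78. ]
lock_empty 0.71 [168.7 159. ] [525.2 297.5  78. ]
[237.2 468.3 226.7] [3.1 0.  2.7] 0.5
```

View pics/top.png

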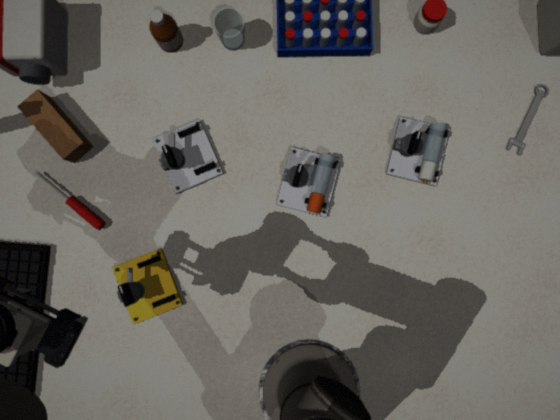

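View pics/scene.png

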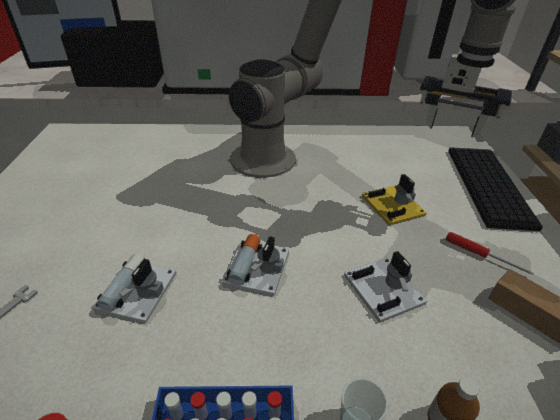

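```bash
python3 - <<'E'
from h import *
im=cv2.imread("pics/top.png")
c=im[120:230,230:370];cv2.imwrite("pics/crop.png",cv2.resize(c,None,fx=5,fy=5,interpolation=cv2.INTER_CUBIC))
E
```

```text
(no output)
```

View pics/crop.png

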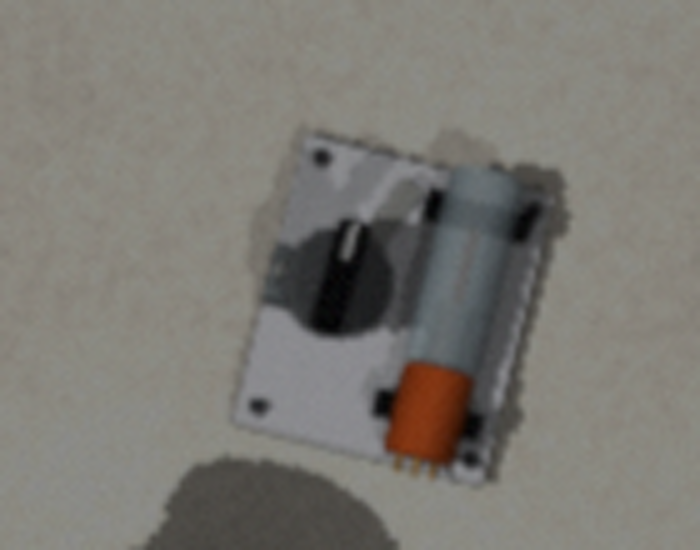

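The top view shows the possible knobs:
- orange dock: (299,174)
- white dock: (413,143)
- empty dock: (172,157)
- yellow decoy: (131,290)

The close crop confirms that the knob at (299,174) is on the dock with the orange-based lamp. Its bar runs close to world +x, at roughly -0.2 rad.

```bash
cat >> h.py <<'E'
from scipy.spatial.transform import Rotation as Ro
def plan(tgt,bar=None):
    o=get_obs();R=Ro.from_euler("xyz",o["tcp_rot"]).as_matrix()
    d=R.T@(np.array(tgt)-o["tool_pos"]);print("t",o["time"],"pos",np.round(o["tool_pos"],1),"rot",np.round(o["tcp_rot"],3),"d units",np.round(d/30,2))
    yaw=np.arctan2(R[1,0],R[0,0])
    if bar is not None:
        dy=(bar-yaw+np.pi/2)%np.pi-np.pi/2;print("wz units",np.round(-np.degrees(dy)/4,2))
E
python3 - <<'E'
from h import *
a=onz("top",[230+352/5,120+224/5],86);b=onz("top",[230+330/5,120+330/5],86)
print(a,b,np.linalg.norm(a-b),(a+b)/2,np.arctan2(*(a-b)[1::-1]))
plan([488,16,200],np.arctan2(*(a-b)[1::-1]))
E
```

```text
[506.38455195  12.8256207   86.        ] [460.76594663  23.21113042  86.        ] 46.78585216720634 [483.57524929  18.01837556  86.        ] -0.22384436380358835
t 0.5 pos [237.2 468.3 226.7] rot [3.142 0.    2.673] d units [-14.27  -9.67   0.89]
wz units -3.51
```

```bash
python3 -m pendant '[-0.9,-0.6,0,0,0,0,-0.2,-0.9,-0.6,0,0,0,0,-0.2,-0.9,-0.6,0,0,0,0,-0.2,-0.9,-0.6,0,0,0,0,-0.2,-0.9,-0.6,0,0,0,0,-0.2,-0.9,-0.6,0,0,0,0,-0.2,-0.9,-0.6,0,0,0,0,-0.2,-0.9,-0.6,0,0,0,0,-0.2,-0.9,-0.6,0,0,0,0,-0.2,-0.9,-0.6,0,0,0,0,-0.2,-0.9,-0.6,0,0,0,0,-0.2,-0.9,-0.6,0,0,0,0,-0.2]'
python3 -m pendant '[-0.9,-0.6,0,0,0,0,-0.2,-0.9,-0.6,0,0,0,0,-0.2,-0.9,-0.6,0,0,0,0,-0.2,-0.8,-0.6,0,0,0,0,-0.2,0,0,0,0,0,-1,-0.2,0,0,0,0,0,-1,-0.2,0,0,0,0,0,-1,-0.2,0,0,0,0,0,-0.5,-0.2,0,0,0,0,0,0,-0.2,0,0,0,0,0,0,-0.2]'
python3 - <<'E'
from h import *
np.set_printoptions(precision=1,suppress=True)
im=capture("wrist");save("w1.png",im)
for r in pinpoint("wrist","lock_orange_grip"):print(r["score"],r["location"],onz("wrist",r["location"],78))
for r in regions_of("wrist","lock_orange"):print(r["score"],r["location"],r["pixels"].sum(),onz("wrist",r["location"],78))
plan([488,16,200],-.224);print(camera_model("wrist"))
E
```

```text
time: 1.7
tool_pos: [429.2, 128.1, 226.9]
tcp_rot: [3.141, 0.0, 2.673]
contact_force: [1.0, 0.2, -0.2]
grip_width: 55.0
finger_force: 0.0
time: 2.7
tool_pos: [489.8, 17.6, 226.8]
tcp_rot: [3.141, 0.0, 2.916]
contact_force: [0.3, 0.7, 0.1]
grip_width: 54.8
finger_force: 0.0
0.92 [278.8, 199.9] [488.1  20.2  78. ]
0.72 [274.7, 197.2] 2758 [485.   17.3  78. ]
t 2.85 pos [489.8  17.6 226.7] rot [3.1 0.  2.9] d units [ 0.1 -0.1  0.9]
wz units -0.01
{'fov_y': 59.316877630622805, 'cx': 277.31962033381586, 'cy': 216.617576411347, 'pose': array([[  0.2,  -0.9,  -0.3, 420.5],
       [  1. ,   0.2,   0.1,  34.3],
       [  0. ,  -0.3,   1. , 383.5],
       [  0. ,   0. ,   0. ,   1. ]])}
```

View pics/w1.png

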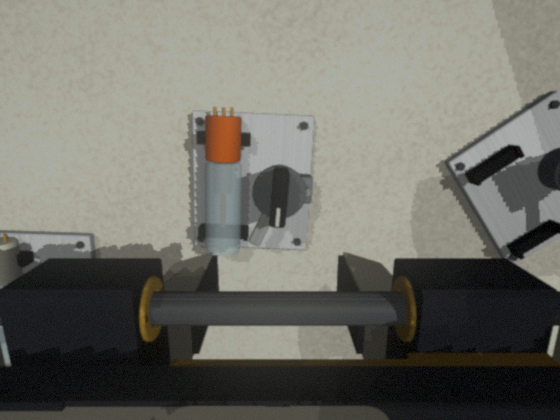

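The wrist view shows the orange dock's knob bar upright at about (279,197), centred between the fingers and aligned with the tool. It agrees with the earlier estimate of about (487,18), so I'm descending.

```bash
python3 -m pendant '[0.1,0,0.7,0,0,0,-0.2,0,0,0.8,0,0,0,-0.2,0,0,0.8,0,0,0,-0.2,0,0,0.8,0,0,0,-0.2,0,0,0.8,0,0,0,-0.2,0,0,0.6,0,0,0,-0.2,0,0,0.5,0,0,0,-0.2,0,0,0.5,0,0,0,-0.2,0,0,0,0,0,0,-0.2]'
python3 -m pendant '[0,0,0,0,0,0,1,0,0,0,0,0,0,1,0,0,0,0,0,0,1,0,0,0,0,0,0,1,0,0,0,0,0,0,1,0,0,0,0,0,0,1,0,0,0,0,0,0,1,0,0,0,0,0,0,1]'
python3 - <<'E'
from h import *
o=get_obs();print(o["contact_force"],o["moment"])
save("w2.png",capture("wrist"))
E
```

```text
time: 3.75
tool_pos: [485.7, 18.5, 60.1]
tcp_rot: [-3.141, -0.004, 2.917]
contact_force: [0.1, 0.1, -0.1]
grip_width: 54.9
finger_force: 0.0
time: 4.55
tool_pos: [487.0, 19.5, 62.0]
tcp_rot: [3.139, 0.0, 2.916]
contact_force: [0.0, 5.6, 2.1]
grip_width: 14.1
finger_force: 29.9
[0.00703315 5.63767169 2.13156721] [ 1.06505741e+00 -8.77858529e-04 -3.85250269e-01]
```

View pics/w2.png

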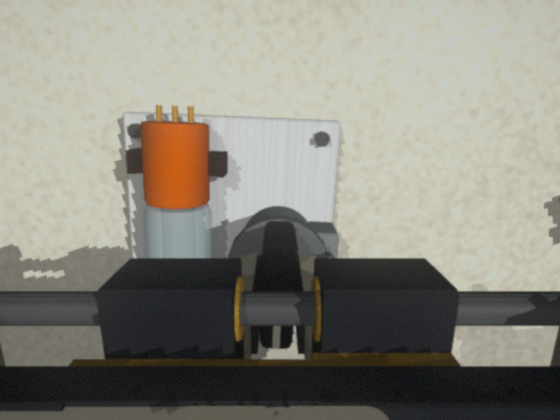

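The fingers have closed on the 14 mm bar next to the orange-based lamp, so the grasp is right. Turning clockwise (+wz).

```bash
python3 -m pendant '[0,0,0,0,0,1,1,0,0,0,0,0,1,1,0,0,0,0,0,1,1,0,0,0,0,0,1,1,0,0,0,0,0,1,1,0,0,0,0,0,1,1,0,0,0,0,0,1,1,0,0,0,0,0,1,1]'
python3 -c "
from h import *
o=get_obs();print(o['contact_force'],o['moment'])"
```

```text
time: 5.4
tool_pos: [487.0, 19.6, 62.0]
tcp_rot: [3.14, -0.001, 2.356]
contact_force: [1.0, 7.7, 1.1]
grip_width: 13.9
finger_force: 29.8
[1.01310232 7.68547945 1.05559155] [ 1.11951479 -0.07130948  0.08913702]
```

```bash
python3 -m pendant '[0,0,0,0,0,1,1,0,0,0,0,0,1,1,0,0,0,0,0,1,1,0,0,0,0,0,1,1,0,0,0,0,0,1,1,0,0,0,0,0,1,1,0,0,0,0,0,1,1,0,0,0,0,0,1,1,0,0,0,0,0,0,1]'
python3 -c "
from h import *
o=get_obs();print(o['contact_force'],o['moment'])"
```

```text
time: 6.3
tool_pos: [487.2, 19.7, 62.0]
tcp_rot: [3.14, -0.002, 1.797]
contact_force: [1.9, 8.5, 1.9]
grip_width: 13.9
finger_force: 29.8
[1.85667008 8.50684613 1.89745001] [ 1.23102427 -0.11300398 -0.14017637]
```

Turned 1.12 rad so far, which is past the crest. I'll release, rise and look.

```bash
python3 -m pendant '[0,0,0,0,0,0,-0.2,0,0,0,0,0,0,-0.2,0,0,0,0,0,0,-0.2,0,0,0,0,0,0,-0.2,0,0,0,0,0,0,-0.2,0,0,-0.6,0,0,0,-0.2,0,0,-1,0,0,0,-0.2,0,0,-1,0,0,0,-0.2,0,0,-1,0,0,0,-0.2,0,0,-1,0,0,0,-0.2,0,0,-1,0,0,0,-0.2,0,0,0,0,0,0,-0.2]'
python3 - <<'E'
from h import *
im=capture("wrist");t=capture("top")[90:240,140:460]
save("w3.png",im);save("t3.png",cv2.resize(t,None,fx=2.5,fy=2.5,interpolation=cv2.INTER_CUBIC))
E
```

```text
time: 7.5
tool_pos: [488.8, 18.0, 233.7]
tcp_rot: [3.134, 0.003, 1.8]
contact_force: [0.3, 0.6, -0.3]
grip_width: 54.9
finger_force: 0.0
```

View pics/w3.png

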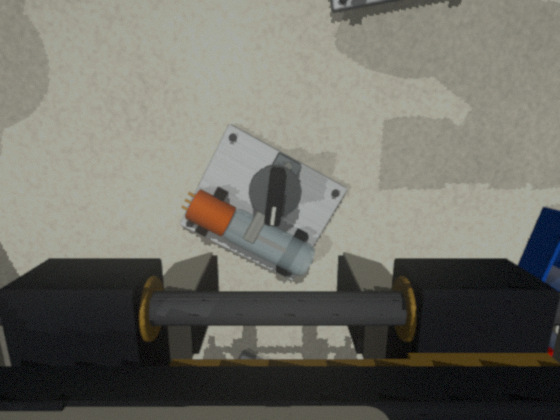

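The wrist view shows the knob bar at (275,195), still lined up with the tool after its 1.12 rad turn. The tongue at (255,228) reaches over the lamp, so the knob hasn't sprung back. The other docks weren't approached.

```bash
python3 -c "
from plant import *
print(close_job())"
```

```text
the job is handed in; nothing more can be done
None
```

I turned the orange-based lamp's knob clockwise about 1.12 rad, past its detent, and it stayed there when released. The arm is clear, the other two knobs were never touched, and the job is handed in (no verdict was returned).

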